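# Point out the parts for the next click test and confirm

## Robot

A 6-joint arm with a two-finger parallel gripper is mounted at the origin on a cart in front of the work surface, level with it; the furniture and walls round the work are solid. World frame = base frame: x ahead of the robot, y to its left, z up, the work surface at z = 0. Lengths are in m, angles in degrees, forces in N, time in s.
With the tool pointing down it reaches from about 0.325 to 0.85 m from the base axis. Payload 15.5 kg.
Tool frame: the origin (TCP) lies midway between the tips of the shut fingers; the grasp point (between the pads) lies 19 mm behind it; y points along the fingers, x is the direction in which the jaws open and shut, and the axes are right-handed (so a half turn about y gives the same grasp; the last joint's range is limited). The gripper opens to 91 mm and grips with 3 to 60 N. Pads are 32 mm wide; open, the fingers measure 118 mm over their backs; the gripper's body (76 mm by 178 mm) begins 60 mm behind the grasp point.
Start: joints at [63.971, 28.281, 77.091, -0, 74.628, -5.472], TCP at [0.219, 0.585, 0.214] pointing down, gripper open.
Joint ranges: [-166.48, 166.48], [-47.26, 123.95], [12.59, 153.08], [-70.14, 250.14], [6.76, 159.57], [-176.63, 176.63]. Speed limits (degrees/s): [108.29, 108.29, 147.25, 172.46, 172.46, 172.46].

## Interface

Orientations are given as a 3x3 rotation matrix whose columns are the frame's x, y, z axes.
In Python, from bench import ctrl gives the robot as it stands. The module is installed in compiled form; this text tells all that it offers. Calls block until the motion is done:
- ctrl.goto(position, orientation): joint-space move of the TCP to a pose.
- ctrl.move_l(position, vel=0.15, ori=None, contact_N=None): straight line of the TCP; ori=None keeps the orientation; vel is the mean speed in m/s. With contact_N (N) it stops when the force on the tool has changed by that much, and returns True; else False.
- ctrl.movej(angles): joint-space move.
- ctrl.command_gripper(opening): opening from 0.0 (shut) to 1.0 (fully open); the grip force is fixed at half the most; returns when the fingers have stopped.
- ctrl.sleep(seconds).
- ctrl.ik(position, orientation): joint angles nearest the present ones, or None.
- ctrl.read_camera(name): name is "scene" or "side" or "wrist"; returns the picture (420x560x3 uint8, blue, green, red); there is no depth.
- ctrl.camera_params(name): a dict with "fx", "fy", "cx", "cy" (pixels), "pose" (4x4, takes a point from camera to world coordinates); the wrist camera has in their place "T_tool_cam" (4x4, takes a point from camera to tool coordinates, whose origin is the TCP and whose axes are the tool frame's). Camera axes: x right, y up, looking along -z (the intrinsics and any distortion apply to the point x, -y, -z); pixel columns grow to the right and rows downward; lengths in m; the calibration is good to about 2 mm. A picture is of the moment at which its call begins: read the wrist's pose just before it. camera_params takes no time and is no camera call.
A pose or a line that the arm cannot do raises ctrl.MotionError and nothing moves.
- ctrl.sign_off(): hands the job in, once; it reports no verdict.
Readings, each from a call of its own:
- ctrl.current_t(): time.
- ctrl.current_q(): joint angles.
- ctrl.current_dq(): joint speeds.
- ctrl.current_effort(): joint torques, N m.
- ctrl.current_tool_pos(): TCP position.
- ctrl.current_eef_rot(): TCP orientation.
- ctrl.current_contact_force(): force on the tool from outside, world axes, zero at the start.
- ctrl.current_wrist_torque(): the same for the moment, N m.
- ctrl.current_grip_width(): opening from 0.0 (shut) to 1.0 (fully open).
Only numpy, scipy, OpenCV 4.12 (cv2) and the standard library are available. Lean on these libraries where they do the work, as an engineer would, in place of code of your own. Each camera call takes 0.05 s, during which the arm holds its last target.

## Task

Show the overhead camera what the next click test needs from the row of mice and tapes along the front of the desk: point down at the middle of the grey mouse with the fingertips two or three centimetres above it and stay there for two seconds, then do the same over the middle of the orange tape roll, and then press the green button on the small box right down and let it come up again. Only point: do not touch or move any mouse or tape, and disturb nothing else. Between the two, travel at least a hand's breadth above the things, and do not bring the fingertips down over the black mice or the black tape.

Things in the scene. Friction and masses are not known exactly. Their poses are not given: they have to be found in the camera images.
- grey_mouse: the one dark-grey computer mouse, the smallest of the three, 108 x 55 x 37 mm high, loose. Origin at the centre of its underside, z up, x along its length
- grey_mouse_top (a point): point on the grey mouse's vertical axis, 37 mm above the desk: the height of its highest part; point at this
- black_mouse_small: black computer mouse, 116 x 56 x 39 mm high, loose; not wanted. Origin at the centre of its underside, z up, x along its length
- black_mouse_small_top (a point): point on that mouse's vertical axis at its top height, 39 mm above the desk
- black_mouse_large: larger black computer mouse, 126 x 67 x 45 mm high, loose; not wanted. Origin at the centre of its underside, z up, x along its length
- black_mouse_large_top (a point): point on that mouse's vertical axis at its top height, 45 mm above the desk
- orange_tape: roll of orange tape lying flat, 72 mm across, 24 mm high, a hollow ring, loose. Origin at the centre of its underside, z up
- orange_tape_top (a point): centre of the orange roll (in the middle of the ring) at the height of its upper face, 24 mm above the desk; point at this
- black_tape: roll of black tape lying flat, 54 mm across, 19 mm high, loose; not wanted. Origin at the centre of its underside, z up
- black_tape_top (a point): centre of the black roll at the height of its upper face, 19 mm above the desk
- confirm_box: light-grey box with a white lid, 82 x 78 x 36 mm high, fixed to the desk, a black cable gland on its far side; the green button stands in the middle of its lid. Origin at the centre of its underside, z up
- confirm_button_top (a point): centre of the top face of the round green button, 34 mm across, 58 mm above the desk when up; the black ring round it, 50 mm across and 10 mm lower, does not move; it goes straight down 6 mm
- confirm_button (a joint): travel of the button: 0 = up, 0.006 m = fully down; spring return, about 5 N holds it fully down
- screwdriver: red-handled screwdriver lying at the back left, 176 mm long, 24 mm high; bystander
- pen: red pen, 145 mm long, 9 mm high, near the front edge; bystander
- monitor: large black monitor, fixed, standing on the desk behind the work, its back to the robot and turned a little: an obstacle to the gripper and wrist. Origin on the desk at its foot; the screen spans 0.28 m to the left and right of it and 0.06 to 0.41 m above the desk, and its left end comes 0.085 m nearer the robot than the origin: travel straight across in front of it, not in a wide arc
Mind the look-alikes: they are no part of the job. What is shaped like the orange_tape but turquoise is not meant.

How it is judged (in metres and radians):
On the way, in this order (a step that is already met when the one before it is completed fails the run):
1. the fingertips dwell just above the middle of the grey mouse (horizontal distance between the grasp point and grey_mouse_top below 0.03 m and z of the grasp point in the frame of grey_mouse_top between 0.02 and 0.085 m), for 1.5 s.
2. then the fingertips dwell just above the middle of the orange tape roll (horizontal distance between the grasp point and orange_tape_top below 0.03 m and z of the grasp point in the frame of orange_tape_top between 0.02 and 0.085 m), for 1.5 s.
3. then the green button is pressed down (at least 4 of its 6 mm) (value of joint confirm_button above 0.004 m), for 0.05 s.
At the end, for the whole second after the job is handed in: after pointing for 1.5 s each (grasp point within 30 mm of the middle, 20 to 85 mm above the top) and the press: button up again (under 1.5 mm), every mouse and tape at rest within 8 mm of where it stood; screwdriver and pen within 10 mm (value of joint confirm_button below 0.0015 m and distance of each of grey_mouse, black_mouse_small, black_mouse_large, orange_tape, black_tape from where it was at the start of the episode below 0.008 m and distance of each of screwdriver, pen from where it was at the start of the episode below 0.01 m and linear speed of each of grey_mouse, black_mouse_small, black_mouse_large, orange_tape, black_tape below 0.02 m/s); the robot touches nothing.
It fails at once if the robot touches a mouse or a tape (contact force between any of the fingers, the arm and grey_mouse above 0.3 N or contact force between any of the fingers, the arm and black_mouse_small above 0.3 N or contact force between any of the fingers, the arm and black_mouse_large above 0.3 N or contact force between any of the fingers, the arm and orange_tape above 0.3 N or contact force between any of the fingers, the arm and black_tape above 0.3 N).
It fails at once if a mouse or a tape is moved or lifted (over 8 mm) (distance of any of grey_mouse, black_mouse_small, black_mouse_large, orange_tape, black_tape from where it was at the start of the episode above 0.008 m).
It fails at once if the fingertips are brought down over a black mouse or the black tape (grasp point within 25 mm of its middle and less than 70 mm above its top) ((horizontal distance between the grasp point and black_mouse_small_top below 0.025 m and z of the grasp point in the frame of black_mouse_small_top below 0.07 m) or (horizontal distance between the grasp point and black_mouse_large_top below 0.025 m and z of the grasp point in the frame of black_mouse_large_top below 0.07 m) or (horizontal distance between the grasp point and black_tape_top below 0.025 m and z of the grasp point in the frame of black_tape_top below 0.07 m)).
It fails at once if a bystander is disturbed (over 10 mm) (distance of any of screwdriver, pen from where it was at the start of the episode above 0.01 m).
It also fails if it takes over 54 s, if anything falls off the work surface, if the arm or the gripper's body presses on something with over 40 N, if the wrist force passes 120 N, or if a joint passes its speed limit or range.

## Working session

There is one attempt and no reset: what is moved stays moved. The work goes in short steps, each a Python script; the robot and the scene stay as the last script left them, time stands still between calls to the robot, and variables do not carry over. Pictures are saved under pics/ and viewed, and the job is handed in when it is done.

```bash
mkdir -p pics; python3 - <<'E'
from bench import ctrl
import cv2, numpy as np
np.set_printoptions(precision=4,suppress=True)
for n in ["scene","side","wrist"]:
    cv2.imwrite(f"pics/{n}0.png",ctrl.read_camera(n)); print(n,ctrl.camera_params(n))
print(ctrl.current_t(),ctrl.current_tool_pos(),ctrl.current_eef_rot())
E
```

```text
scene {'fx': 387.0067965118605, 'fy': 387.0067965118605, 'cx': 280.30825377076604, 'cy': 212.8745525249183, 'pose': array([[ 0.4006,  0.3759, -0.8356, -0.2702],
       [-0.9162,  0.1578, -0.3682, -0.3148],
       [-0.0065,  0.9131,  0.4076,  0.4566],
       [ 0.    ,  0.    ,  0.    ,  1.    ]])}
side {'fx': 435.53218988418024, 'fy': 435.53218988418024, 'cx': 283.7696218145497, 'cy': 209.46632601830936, 'pose': array([[-0.9679,  0.1325, -0.2135,  0.284 ],
       [-0.2513, -0.4948,  0.8319,  1.1065],
       [ 0.0046,  0.8589,  0.5122,  0.6984],
       [ 0.    ,  0.    ,  0.    ,  1.    ]])}
wrist {'fx': 375.63075725822887, 'fy': 375.63075725822887, 'cx': 287.2644157461723, 'cy': 213.7958945482026, 'T_tool_cam': array([[ 1.    , -0.    ,  0.0002,  0.0004],
       [ 0.0002,  0.2504, -0.9681, -0.1721],
       [-0.    ,  0.9681,  0.2504,  0.0701],
       [ 0.    ,  0.    ,  0.    ,  1.    ]])}
0.15 [0.2193 0.5849 0.2135] [[ 0.3512 -0.0004 -0.9363]
 [ 0.9363 -0.0008  0.3512]
 [-0.0009 -1.      0.0001]]
```

View pics/scene0.png

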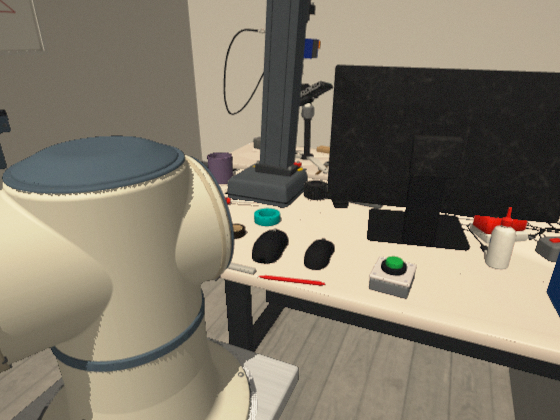

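View pics/side0.png

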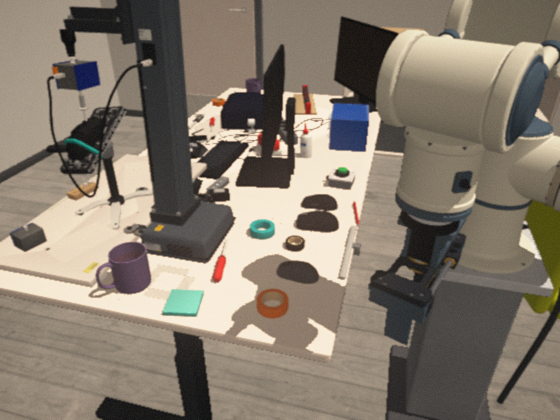

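View pics/wrist0.png

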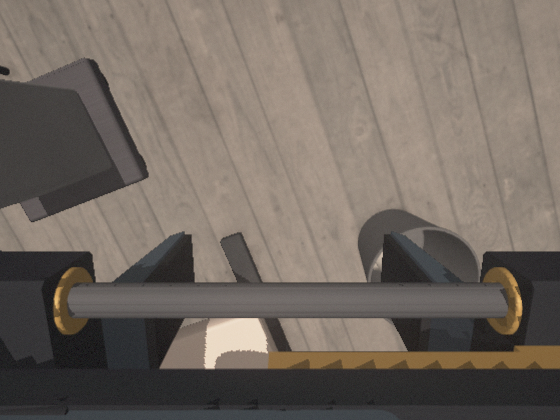

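The side view shows the orange tape at about (272,303), a third mouse at (297,272), the black tape (295,243), two black mice (318,221) and (320,202), a turquoise roll (262,229) and the button box (341,178). Next I'll take a closer crop and measure positions.

```bash
cat > h.py <<'E'
import numpy as np, cv2
from bench import ctrl
np.set_printoptions(precision=4,suppress=True)
def ray(n,u,v,T=None):
    p=ctrl.camera_params(n)
    T=p["pose"] if T is None else T
    d=np.array([(u-p["cx"])/p["fx"],-(v-p["cy"])/p["fy"],-1.])
    return T[:3,3],T[:3,:3]@d
def onplane(n,u,v,z,T=None):
    o,d=ray(n,u,v,T); return o+d*(z-o[2])/d[2]
def proj(n,P):
    p=ctrl.camera_params(n);T=p["pose"]
    c=T[:3,:3].T@(np.array(P)-T[:3,3]); return np.array([p["cx"]+p["fx"]*c[0]/-c[2],p["cy"]-p["fy"]*c[1]/-c[2]])
E
python3 - <<'E'
from h import *
im=cv2.imread("pics/side0.png")
c=im[160:330,190:390]; cv2.imwrite("pics/sidecrop.png",cv2.resize(c,None,fx=3.5,fy=3.5,interpolation=cv2.INTER_CUBIC))
for nm,u,v,z in [("orange",272,302,.012),("mouse",297,272,.018),("btape",295,242,.01),("m2",318,221,.02),("m1",320,202,.02),("turq",262,229,.012),("btn",342,170,.058),("pen",356,212,.005),("driver",220,268,.012),("monitorfoot",265,172,.0),("post",190,230,.03)]:
    print(nm,onplane("side",u,v,z), im[v,u])
print("scene btn",onplane("scene",394,261,.058),"m",onplane("scene",270,245,.02),onplane("scene",320,253,.02))
E
```

```text
orange [0.493  0.3951 0.012 ] [111 128 148]
mouse [0.4608 0.2835 0.018 ] [55 62 71]
btape [0.4975 0.149  0.01  ] [100 122 150]
m2 [0.454  0.0422 0.02  ] [53 60 72]
m1 [ 0.4686 -0.0691  0.02  ] [47 54 67]
turq [0.6029 0.1133 0.012 ] [204 228 243]
btn [ 0.4259 -0.2377  0.058 ] [ 79 169  72]
pen [ 0.3541 -0.0627  0.005 ] [ 79  89 220]
driver [0.6527 0.3104 0.012 ] [ 61  72 244]
monitorfoot [ 0.7087 -0.2691  0.    ] [45 49 56]
post [0.7858 0.1956 0.03  ] [84 86 90]
scene btn [ 0.4206 -0.2543  0.058 ] m [0.4469 0.0281 0.02  ] [ 0.457  -0.0909  0.02  ]
```

View pics/sidecrop.png

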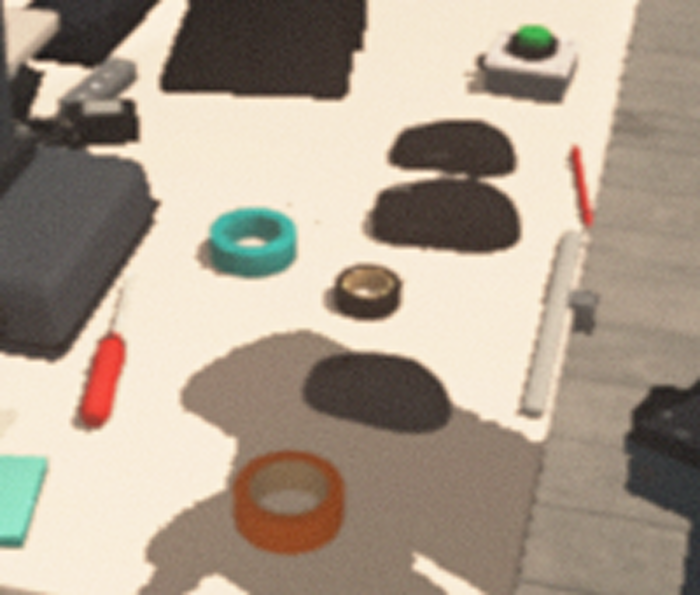

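What could be taken for the targets, by side-camera pixel:
- **Mice:** (297,272) is in shadow, about (0.46,0.28), and is the smallest. (318,221) is the large black one and (320,202) the small black one.
- **Rings:** orange (272,303), turquoise (262,229), black (295,243).

I choose the mouse at (297,272) and the orange ring at (272,303). I'll move above them and check with the wrist camera.

```bash
cat >> h.py <<'E'
R0=np.array([[0,0,-1.],[1,0,0],[0,-1,0]])
def wpose():
    T=np.eye(4);T[:3,:3]=ctrl.current_eef_rot();T[:3,3]=ctrl.current_tool_pos()
    return T@ctrl.camera_params("wrist")["T_tool_cam"]
E
python3 - <<'E'
from h import *
ctrl.command_gripper(0.0)
ctrl.goto([0.36,0.33,0.24],R0)
T=wpose(); np.save("T1.npy",T)
cv2.imwrite("pics/w1.png",ctrl.read_camera("wrist")); cv2.imwrite("pics/s1.png",ctrl.read_camera("side"));cv2.imwrite("pics/sc1.png",ctrl.read_camera("scene"))
print(ctrl.current_t(),ctrl.current_q(),ctrl.current_tool_pos())
E
```

```text
2.7917 [ 35.5933  15.7012  93.6509   0.007   70.6547 -54.4601] [0.3597 0.3308 0.2399]
```

View pics/w1.png

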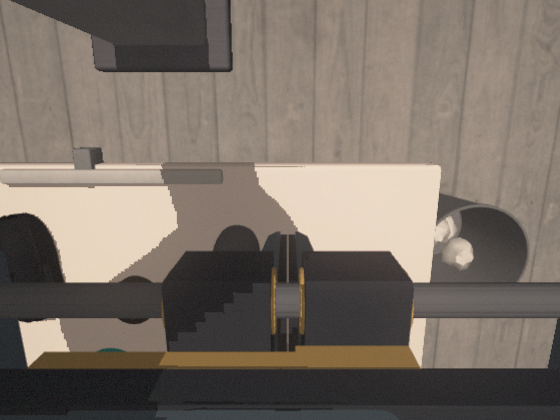

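View pics/s1.png

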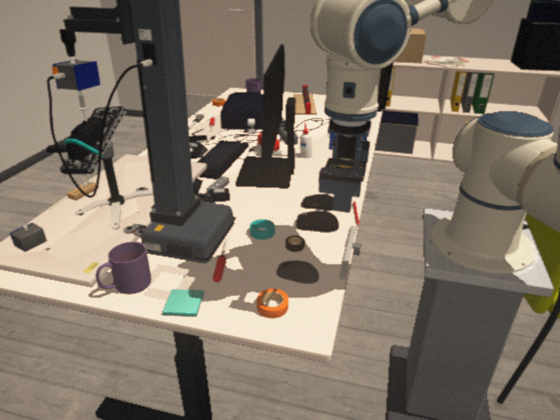

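View pics/sc1.png

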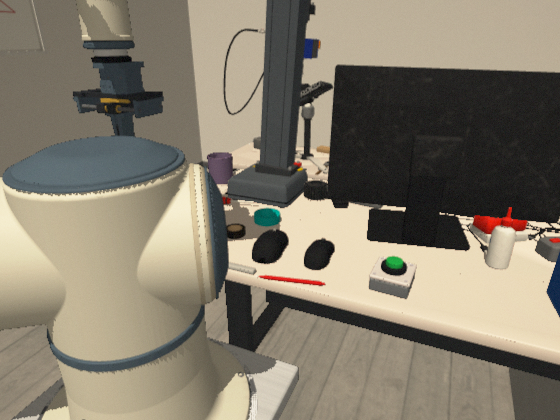

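The closed gripper hides the targets at this pose: the shadowed mouse only shows its edge at (237,240) in the wrist view. I'll move the tool forward so the camera is over the objects.

```bash
python3 - <<'E'
from h import *
ctrl.goto([0.54,0.30,0.27],R0)
T=wpose(); np.save("T2.npy",T)
cv2.imwrite("pics/w2.png",ctrl.read_camera("wrist")); cv2.imwrite("pics/s2.png",ctrl.read_camera("side"))
print(ctrl.current_t(),ctrl.current_tool_pos())
E
```

```text
3.6583 [0.5389 0.3005 0.2698]
```

View pics/w2.png

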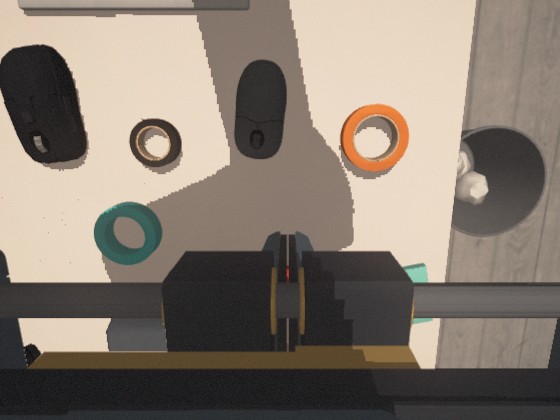

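View pics/s2.png

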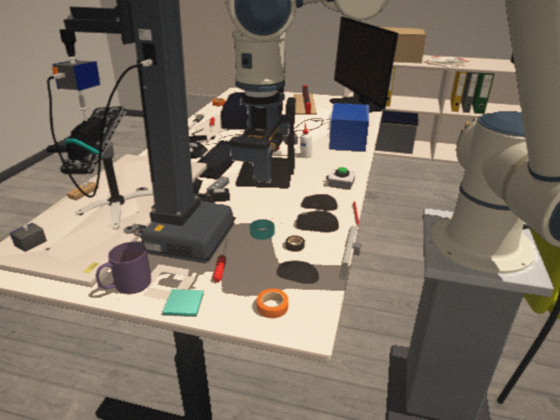

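The wrist view shows a mouse in shadow at (260,109), the orange roll at (375,137), the black roll (155,143), the turquoise roll (128,233) and a bigger, partly cut-off black mouse at (45,103). I'll measure sizes and colours to confirm which mouse is grey.

```bash
python3 - <<'E'
from h import *
im=cv2.imread("pics/w2.png");T=np.load("T2.npy")
hsv=cv2.cvtColor(im,cv2.COLOR_BGR2HSV)
dark=((hsv[...,2]<75)*255).astype(np.uint8); dark[225:]=0; dark[:30]=0
org=cv2.inRange(hsv,(3,120,60),(18,255,255)); org[225:]=0
for nm,m,z in [("dark",dark,.015),("org",org,.024)]:
    for c in cv2.findContours(m,cv2.RETR_EXTERNAL,cv2.CHAIN_APPROX_NONE)[0]:
        if cv2.contourArea(c)<400: continue
        P=np.array([onplane("wrist",u,v,z,T)[:2] for u,v in c[:,0]],np.float32)
        ctr,sz,a=cv2.minAreaRect(P)
        mk=np.zeros(dark.shape,np.uint8);cv2.drawContours(mk,[c],-1,1,-1)
        print(nm,cv2.boundingRect(c),"ctr",ctr,"size",sz,np.median(im[mk>0],0))
c=im[30:230,0:480]; g=np.clip((c/255.)**.5*255,0,255).astype(np.uint8)
cv2.imwrite("pics/w2c.png",cv2.resize(g,None,fx=1.66,fy=1.66,interpolation=cv2.INTER_CUBIC))
E
```

```text
dark (463, 129, 82, 68) ctr (0.5187816619873047, 0.5496597290039062) size (0.11216564476490021, 0.06427299976348877) [55. 56. 59.]
dark (130, 120, 51, 47) ctr (0.498270720243454, 0.15226761996746063) size (0.05635005235671997, 0.05070339888334274) [65. 80. 97.]
dark (235, 60, 51, 99) ctr (0.462892085313797, 0.2704959511756897) size (0.05391347035765648, 0.10412199050188065) [46. 47. 50.]
dark (0, 45, 87, 119) ctr (0.4582460820674896, 0.032556500285863876) size (0.12215457856655121, 0.08037463575601578) [35. 35. 37.]
org (341, 104, 68, 67) ctr (0.49176716804504395, 0.3955564498901367) size (0.07098401337862015, 0.0731566771864891) [ 73. 128. 230.]
```

View pics/w2c.png

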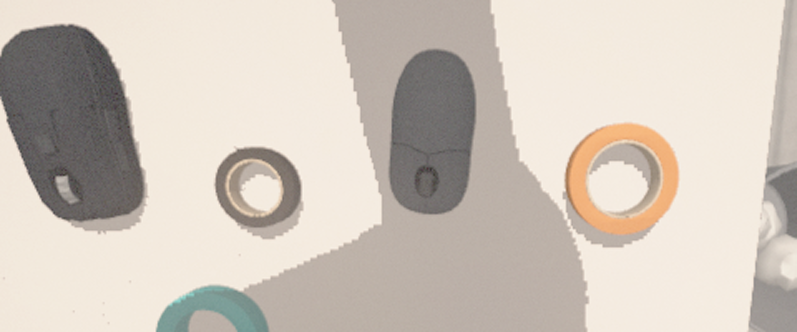

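Confirmed: the mouse at (260,109) measures 104 x 54 mm and is greyer even in shadow, so it is the grey one, at (0.463,0.271). The orange ring centre is at (0.492,0.396). Now I'll do both pointings and locate the button from the two fixed cameras.

```bash
python3 - <<'E'
from h import *
def btn(n):
    h=cv2.cvtColor(cv2.imread(f"pics/{n}.png"),cv2.COLOR_BGR2HSV)
    m=cv2.inRange(h,(45,100,60),(75,255,255))
    N,l,s,c=cv2.connectedComponentsWithStats(m)
    return [(s[i],c[i]) for i in range(1,N) if s[i,4]>40]
for n,f in (("scene","sc1"),("side","s2")):
    for s,c in btn(f): print(n,s,c,onplane(n,c[0],c[1],.055))
(o1,d1),(o2,d2)=ray("scene",*btn("sc1")[0][1]),ray("side",*btn("s2")[0][1])
st=np.linalg.lstsq(np.c_[d1,-d2],o2-o1,rcond=None)[0]
print(o1+d1*st[0],o2+d2*st[1])
E
python3 - <<'E'
from h import *
g=[.463,.271]; o=[.492,.3955]
ctrl.move_l([*g,.20]); ctrl.move_l([*g,.065],vel=.12)
print(ctrl.current_t(),ctrl.current_tool_pos())
ctrl.sleep(1.1)
cv2.imwrite("pics/s3.png",ctrl.read_camera("side")); T=wpose();cv2.imwrite("pics/w3.png",ctrl.read_camera("wrist"))
ctrl.sleep(1.2);print(ctrl.current_t(),ctrl.current_tool_pos(),ctrl.current_contact_force())
E
```

```text
scene [386 257  18  12 180] [394.1667 262.4444] [ 0.4204 -0.255   0.055 ]
side [338 167  10   6  43] [342.3023 169.9767] [ 0.4256 -0.2444  0.055 ]
[ 0.4271 -0.2544  0.0511] [ 0.4266 -0.2541  0.0504]
5.8 [0.4634 0.2712 0.0656]
8.2 [0.463 0.271 0.065] [ 0.5161 -0.6922 -0.1871]
```

View pics/s3.png

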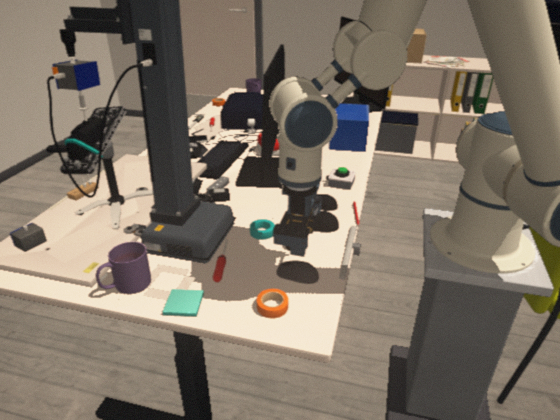

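The fingertips are over the grey mouse, near (295,252), and it still sits at (297,272). Now the orange roll, then up and across towards the button.

```bash
python3 - <<'E'
from h import *
g=[.463,.271]; o=[.492,.3955]
ctrl.move_l([*g,.17]); ctrl.move_l([*o,.17]); ctrl.move_l([*o,.052],vel=.12)
print(ctrl.current_t(),ctrl.current_tool_pos())
ctrl.sleep(1.1)
cv2.imwrite("pics/s4.png",ctrl.read_camera("side"))
ctrl.sleep(1.2);print(ctrl.current_t(),ctrl.current_tool_pos(),ctrl.current_contact_force())
ctrl.move_l([*o,.22])
ctrl.move_l([.46,-.05,.22],vel=.25)
ctrl.move_l([.47,-.25,.22],vel=.2)
ctrl.sleep(.2)
T=wpose();np.save("T5.npy",T);cv2.imwrite("pics/w5.png",ctrl.read_camera("wrist"))
cv2.imwrite("pics/sc5.png",ctrl.read_camera("scene"));print(ctrl.current_t())
E
```

```text
11.1833 [0.4924 0.3958 0.0527]
13.5333 [0.492  0.3955 0.052 ] [-0.3566 -0.2302 -0.7104]
18.1833
```

View pics/s4.png

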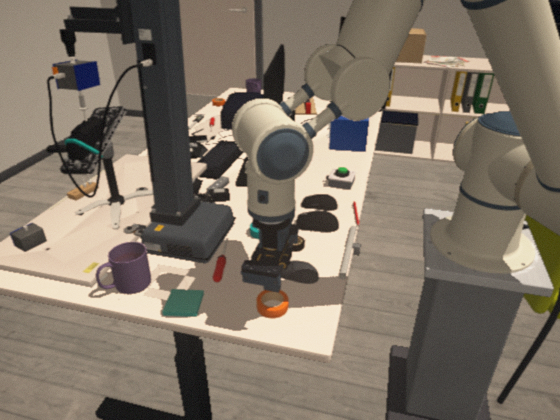

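View pics/w5.png

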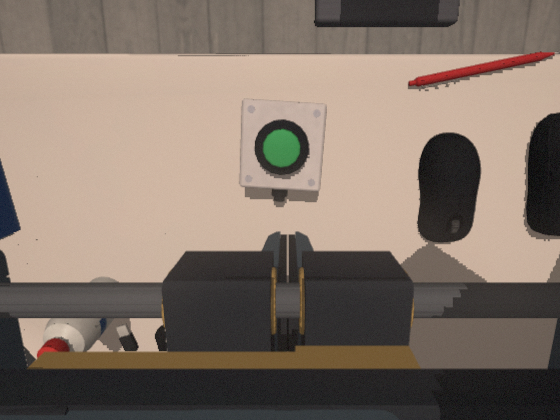

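View pics/sc5.png

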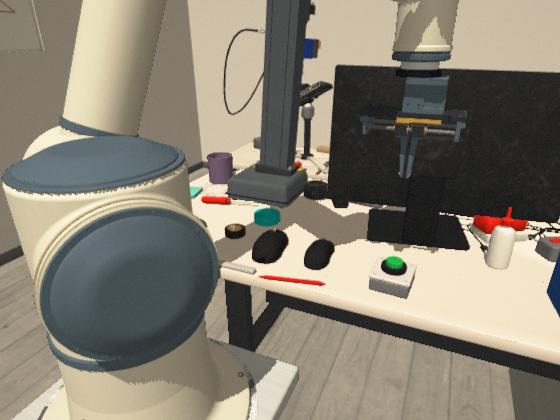

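The orange roll was pointed at undisturbed. The wrist view shows the button at (282,148), with nothing near it, so I'll press it.

```bash
python3 - <<'E'
from h import *
T=np.load("T5.npy");h=cv2.cvtColor(cv2.imread("pics/w5.png"),cv2.COLOR_BGR2HSV)
m=cv2.inRange(h,(45,100,60),(75,255,255))
N,l,s,c=cv2.connectedComponentsWithStats(m);i=1+np.argmax(s[1:,4]);print(s[i],c[i])
b=onplane("wrist",*c[i],.058,T)[:2];print(b)
assert np.hypot(*(b-[.427,-.254]))<.015
ctrl.move_l([*b,.15]);ctrl.move_l([*b,.075],vel=.1);ctrl.sleep(.3)
print(ctrl.current_t(),ctrl.current_tool_pos(),ctrl.current_contact_force())
hit=ctrl.move_l([*b,.0515],vel=.02,contact_N=15)
ctrl.sleep(.3)
print(hit,ctrl.current_t(),ctrl.current_tool_pos(),ctrl.current_contact_force())
cv2.imwrite("pics/sc6.png",ctrl.read_camera("scene")[180:330,300:500])
E
```

```text
[ 263  129   37   38 1124] [281.1673 147.4395]
[ 0.4263 -0.2544]
20.0833 [ 0.4264 -0.2546  0.0754] [ 0.4979 -0.4084 -0.521 ]
True 21.4917 [ 0.4263 -0.2544  0.0522] [-1.4925  0.686  12.6163]
```

View pics/sc6.png

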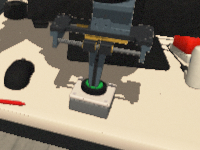

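The force reads 12.6 N with the TCP at 52.2 mm, so the button is bottomed (5 N holds it fully down). Next I'll retract and verify.

```bash
python3 - <<'E'
from h import *
b=[.4263,-.2544]
ctrl.move_l([*b,.09],vel=.05);ctrl.move_l([.45,-.2544,.22],vel=.15);ctrl.sleep(.5)
a=cv2.imread("pics/s2.png");n=ctrl.read_camera("side");sc=ctrl.read_camera("scene")
T=wpose();w=ctrl.read_camera("wrist")
cv2.imwrite("pics/s7.png",n);cv2.imwrite("pics/sc7.png",sc)
def org(im):
    h=cv2.cvtColor(im,cv2.COLOR_BGR2HSV);m=cv2.inRange(h,(3,120,60),(14,255,255));m[:285]=0;m[325:]=0
    return np.argwhere(m[:,240:300]).mean(0)
print("orange",org(a),org(n))
def btn(im):
    h=cv2.cvtColor(im,cv2.COLOR_BGR2HSV);m=cv2.inRange(h,(45,100,60),(75,255,255));return cv2.connectedComponentsWithStats(m)
for im in (cv2.imread("pics/sc1.png"),sc):
    r=btn(im);i=1+np.argmax(r[2][1:,4]);print(r[2][i],r[3][i])
v=np.hstack([a[160:330,190:390],n[160:330,190:390]]);cv2.imwrite("pics/cmp7.png",cv2.resize(v,None,fx=2,fy=2))
print(ctrl.current_t(),ctrl.current_contact_force(),ctrl.current_dq())
E
```

```text
orange [304.1042  31.9726] [304.5488  32.0076]
[386 257  18  12 180] [394.1667 262.4444]
[385 256  19  14 185] [394.0324 262.4865]
24.1417 [ 0.4385 -0.0614 -0.5511] [ 0.0679  0.0506 -0.0263  0.0357  0.0224 -0.0603]
```

View pics/cmp7.png

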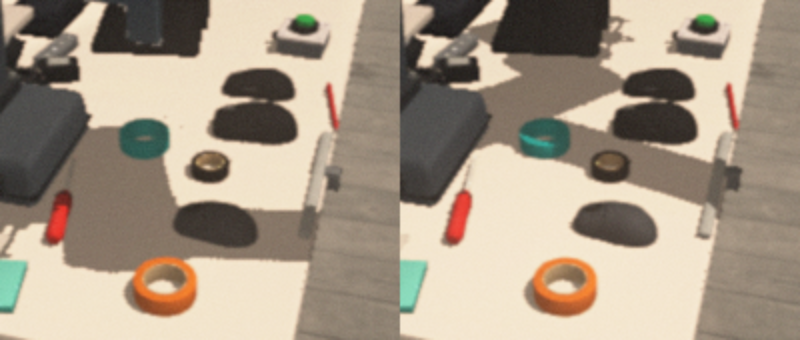

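The before and after crops match. The mouse, now lit, is clearly dark grey, and the button is back at its original pixel (394,262).

```bash
python3 -c "
from bench import ctrl
ctrl.sign_off();print(ctrl.current_t())"
```

```text
the job is handed in; nothing more can be done
the job is handed in; nothing more can be done
```

I pointed at the grey mouse, then the orange tape roll, then pressed the green button and let it come up. The job was handed in at about 24 s of the 54 s allowed; sign-off gives no verdict.

- **Pointing:** I held the shut fingertips 28 mm above the middle of the grey mouse and then 28 mm above the middle of the orange roll, each for about 2.3 s. I travelled between them with the fingertips at z = 0.17 m, and crossed in front of the monitor to the button at z = 0.22 m.
- **Button:** I pressed until the force read 12.6 N with the tip at 52.2 mm, about 5.8 of the 6 mm travel. After I retracted, the button's image was back where it started.
- **Last checks:** The mice, tapes, screwdriver and pen look unmoved in the side-camera comparison. The orange roll shifted by less than 0.5 pixel. The contact force was back at the sensor's noise level.
- **Disagreement:** The fixed cameras' single-view button positions differed by up to 17 mm, but triangulating from both views matched the wrist camera to about 1 mm. The first wrist view was blocked by the gripper and had to be retaken. No check failed.

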